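Read the rejected lug's code and tally it

TASK

One of the three lugs on the sloping rack has a red reject dot: take the code wand out of its stand, set its nose squarely on the middle of that lug's white code label, press gently until the sprung nose has gone in, and hold it still there for a good second so that it reads. Then count the reject by pressing the grey bench counter's button all the way down and letting it come up again, and leave the wand hanging in its stand. Do not read the green-dotted lugs, and leave all the lugs and other parts where they lie.

Things in the scene. Friction and masses are not known exactly. Their poses are not given: they have to be found in the camera images.
- wand: Cordless code wand, dark grey, 170 to 194 mm long, 0.2 kg, hanging upright by its yellow collar in the stand. Origin on its axis at the collar's underside; z along the axis away from the nose (up, in the stand). Along z: grip 10 to 87 mm; collar, 56 mm across, 0 to 10; barrel, 32 mm across, 0 to -62. Below it a 27 mm steel stand-off sleeve with the black sprung nose, 22 mm across.
- wand_grip (a point): point on the axis in the middle of the wand's ribbed square grip (30 x 30 mm, flats square to the wand's x and y), 42 mm above the collar's underside, 45 mm below the top end: with the TCP here and the gripper pointing along the wand, the fingertips stay 13 mm off the collar
- wand_nose_zone (a point): point on the wand's axis 95 mm below the collar's underside. The sleeve is screwed in or out and locked, so the nose's flat end lies anywhere from 83 to 107 mm below the collar, different each time and in no reading: feel for the contact. The nose gives 6 mm (1.6 N to start, 6.4 N fully in), then is solid. It reads from 3.5 N; over 20 N marks a lug.
- stand: fixed stand for the wand: dark steel foot 100 x 90 x 10 mm with an upright grey round cup, outside 54 mm, bore 42 mm, open at the top, 125 mm tall in all. Origin: centre of the underside. The wand's barrel hangs in the bore with its collar on the rim and its nose clear of the bottom.
- stand_rim (a point): centre of the cup's mouth, level with the rim, 125 mm above the counter top
- rack: fixed folded aluminium rack, 212 mm wide, whose deck slopes down 25 degrees towards its own -x side (the worker's side); three fenced seats side by side along its y, 69 mm apart, each with one lug resting against the low lip. Origin: centre of the underside; z up; about 115 mm high with the lugs.
- lug_red: satin black die-cast drum lug with a red reject dot (17 mm) on its crown; 96 x 36 x 30 mm, 0.22 kg, loose on one of the rack's three seats. Origin: centre of its flat underside; x along the lug, up the slope; z square out of its flat crown, so z leans 25 degrees towards the worker.
- lug_red_label (a point): centre of the white 24 x 24 mm square code label on the crown of the red-dotted lug, 10 mm down the slope from the lug's middle and 30 mm above its underside
- lug_green1: satin black die-cast drum lug with a green pass dot (17 mm) on its crown; 96 x 36 x 30 mm, 0.22 kg, loose on one of the rack's three seats. Origin: centre of its flat underside; x along the lug, up the slope; z square out of its flat crown, so z leans 25 degrees towards the worker.
- lug_green1_label (a point): centre of the white 24 x 24 mm square code label on the crown of the green-dotted lug, 10 mm down the slope from the lug's middle and 30 mm above its underside
- lug_green2: satin black die-cast drum lug with a green pass dot (17 mm) on its crown; 96 x 36 x 30 mm, 0.22 kg, loose on one of the rack's three seats. Origin: centre of its flat underside; x along the lug, up the slope; z square out of its flat crown, so z leans 25 degrees towards the worker.
- lug_green2_label (a point): centre of the white 24 x 24 mm square code label on the crown of the green-dotted lug, 10 mm down the slope from the lug's middle and 30 mm above its underside
- tally (a joint): how far the counter's push button is pressed: 0 up, 0.006 m fully down; springs back; about 1.5 N to start, 5 N fully down
- tally_top (a point): centre of the top of the counter's round black push button (32 mm across, in a steel bezel), on the worker's half of the grey plastic bench counter (fixed, 120 x 90 mm); 68 mm above the bench, and 9 mm above the display hump behind it. Travels straight down.
- lug_spare1: black lug without label or dot on the blue-grey mat, 96 x 36 x 30 mm: bystander
- lug_spare2: the other one: bystander
- memory_lock: chrome memory lock, a 46 mm collar with a wing screw, 22 mm high, on the mat: bystander
- gasket: clear acrylic lug gasket, 96 x 40 x 4 mm, on the mat: bystander
- hex_key: steel hex key with a red handle, 165 mm long, on the mat: bystander

How it is judged:
By the outcome, as a careful person would: the job done as asked, in the order asked, and still so for the second after the job is handed in, with the robot touching nothing.
It also fails if it takes over 70 s, if anything falls off the work surface, if the arm or the gripper's body presses on something with over 40 N, if the wrist force passes 120 N, or if a joint passes its speed limit or range.

ROBOT

A 6-joint arm with a two-finger parallel gripper is mounted at the origin on the work surface. World frame = base frame: x ahead of the robot, y to its left, z up, the work surface at z = 0. Lengths are in m, angles in degrees, forces in N, time in s.
With the tool pointing down it reaches from about 0.375 to 0.9 m from the base axis. Payload 3.1 kg.
Tool frame: the origin (TCP) lies between the finger pads, 19 mm behind the fingertips; this is the grasp point; z points along the fingers, y is the line along which they close (so a half turn about z gives the same grasp; the last joint's range is limited). The gripper opens to 87 mm and grips with 3 to 60 N. Pads are 19 mm wide; open, the fingers measure 117 mm over their backs; the gripper's body (75 mm by 190 mm) begins 51 mm behind the grasp point.
Start: joints at [55.892, 30.224, 82.088, -0, 67.689, -10.227], TCP at [0.253, 0.571, 0.241] pointing down, gripper open.
Joint ranges: [-176.69, 176.69], [-43.24, 126.21], [12.49, 139.97], [-82, 262], [0, 151.66], [-163.58, 163.58]. Speed limits (degrees/s): [159.86, 159.86, 180, 180, 180, 180].

INTERFACE

Orientations are given as a 3x3 rotation matrix whose columns are the frame's x, y, z axes.
In Python, from rig import bot, viewer, workorder, models gives the robot as it stands.
- The arm moves only by the shell command python3 -m jog 'ROWS'. ROWS is JSON, a list of rows, each a list of 7 numbers: the opening, from 0 (shut) to 1 (fully open), then the shift along the tool's x, y, z in m, then the turn, a rotation vector about the tool's x, y, z in degrees. In form: [[claw, x, y, z, ax, ay, az], ...]. A call has 1 to 20 rows; each row is the pose to reach, as a shift and turn from the pose commanded when the call began, along the tool's axes at that moment; what a row does not reach only later rows make up. A row lasts 1/8 s, in which the tool goes at most 62.5 mm and 10.7 degrees, less where a joint would pass 70% of its speed; a pose out of reach is approached as far as the arm can. A call with a gripper value outside its range is refused whole. The fingers move at their own pace and stop on an object; the grip force is fixed at half the most. Time passes only in rows, so rows that repeat a pose let the fingers close. It gives the time, the measured TCP pose, the force, the opening and the grip force at its end, in the units of the state.
- bot.read_state(): the state, without advancing time (a new reading comes with each control period).
- viewer.capture(name): name is "side" or "top" or "wrist"; returns (picture, depth): 400x640x3 uint8, blue, green, red; 400x640 float32, m along the optical axis (not along the pixel's ray), 0 where there is no reading.
- viewer.camera_info(name): a dict with "fx", "fy", "cx", "cy" (pixels), "dist_coeffs" ([k1, k2, p1, p2, k3] as OpenCV has them; the pictures are not rectified), "world_to_cam" (4x4, takes a point from world to camera coordinates). Camera axes: x right, y down, z forward; pixel columns grow to the right and rows downward; lengths in m; the calibration is good to about 2 mm. A picture is of the moment at which its call begins: read the wrist's pose just before it. camera_info takes no time and is no camera call; for the wrist camera it gives the pose at the moment of the call.
- workorder.hand_in(): hands the job in; it is judged then, once.
Trained networks look in the newest picture that a camera, given by its name, has taken for a name from the list of things; names that differ only in an ending like _2 or _b are one class to them, and where a whole thing is asked for, a point or a joint stands for the part that bears it (a point fixed in the world has none). Each returns a list of dicts, best first, with "p" (0 to 1); they miss things now and then, are a little off and sometimes report something else, mostly with a low value. They report only what shows in the picture. A call takes as long as a camera call.
- models.outline_of(camera, thing): "mask" (400x640 bool, what is visible of it).
- models.tip_of(camera, thing): "xyz" ([x, y, z] in m, in world coordinates, good to about 4 mm: a listed point, or the origin of a listed thing).
The state is a dict: "time_s": time; "joint_positions": joint angles; "qvel": joint speeds; "tau": joint torques, N m; "position": TCP position; "tcp_rot": TCP orientation; "force": force on the tool from outside, world axes, zero at the start; "moment": the same for the moment, N m; "opening": opening from 0.0 (shut) to 1.0 (fully open); "grasp_force": force on a finger pad.
Only numpy, scipy, OpenCV 4.12 (cv2) and the standard library are available. Lean on these libraries where they do the work, as an engineer would, in place of code of your own. Each camera call takes 0.05 s, during which the arm holds its last target. There are 200 camera calls.

## Working session

There is one attempt and no reset: what is moved stays moved. The work goes in short steps, Python scripts to look and compute and a shell command to move; the robot and the scene stay as the last step left them, time stands still between calls to the robot, and variables do not carry over. Pictures are saved under pics/ and viewed, at most 10 in all, crops included, and the job is handed in when it is done.

```bash
ls; mkdir -p pics
cat > h.py <<'E'
import numpy as np, cv2
from rig import bot, viewer, workorder, models
np.set_printoptions(precision=4,suppress=True)
def tips(cam,names):
    for n in names:
        r=models.tip_of(cam,n)
        print(cam,n,[(np.round(d["xyz"],4).tolist(),round(d["p"],2)) for d in r[:3]])
def rel(p,R=None):
    s=bot.read_state(); R0=np.array(s["tcp_rot"]); d=R0.T@(np.array(p)-np.array(s["position"]))
    from scipy.spatial.transform import Rotation as Ro
    rv=Ro.from_matrix(R0.T@np.array(R)).as_rotvec(degrees=True) if R is not None else None
    return d,rv
def cloud(cam,depth):
    i=viewer.camera_info(cam); K=np.array([[i["fx"],0,i["cx"]],[0,i["fy"],i["cy"]],[0,0,1]])
    u,v=np.meshgrid(np.arange(640.),np.arange(400.))
    n=cv2.undistortPoints(np.stack([u.ravel(),v.ravel()],1)[:,None],K,np.array(i["dist_coeffs"]))[:,0].reshape(400,640,2)
    P=np.dstack([n[...,0]*depth,n[...,1]*depth,depth]); T=np.linalg.inv(np.array(i["world_to_cam"]))
    return P@T[:3,:3].T+T[:3,3]
E
python3 - <<'E'
from h import *
s=bot.read_state();print(s["time_s"],np.array(s["tcp_rot"]),s["force"])
a,d=viewer.capture("top");cv2.imwrite("pics/top.png",a)
N=["wand","wand_grip","stand","stand_rim","rack","lug_red","lug_red_label","lug_green1_label","tally_top"]
tips("top",N)
b,d=viewer.capture("side");cv2.imwrite("pics/side.png",b)
tips("side",N)
cv2.imwrite("pics/both.png",cv2.resize(np.vstack([a,b]),None,fx=.75,fy=.75))
E
```

```text
pics
0.0 [[-0.9144  0.4048 -0.0012]
 [ 0.4048  0.9144 -0.0018]
 [ 0.0004 -0.0021 -1.    ]] [ 1.1416 -0.0956 -1.0487]
top wand [([0.5414, -0.2936, 0.127], 0.64)]
top wand_grip [([0.5381, -0.2915, 0.1687], 0.88), ([0.6528, -0.0288, 0.0586], 0.63), ([0.4622, 0.1151, 0.0034], 0.48)]
top stand [([0.5371, -0.2863, -0.0041], 0.69)]
top stand_rim [([0.5425, -0.2885, 0.1234], 0.68)]
top rack [([0.6574, 0.03, -0.0008], 0.94), ([0.4604, 0.1163, 0.0007], 0.69), ([0.465, 0.0125, 0.0001], 0.48)]
top lug_red [([0.5354, -0.2897, -0.0051], 0.75), ([0.6514, -0.034, 0.0604], 0.65), ([0.4671, -0.0968, 0.0042], 0.27)]
top lug_red_label [([0.6335, -0.0345, 0.089], 0.75)]
top lug_green1_label [([0.6274, 0.0265, 0.088], 0.77)]
top tally_top [([0.409, 0.3083, 0.0746], 0.53)]
side wand [([0.5414, -0.2905, 0.1245], 0.86), ([0.5387, -0.2917, 0.1639], 0.68)]
side wand_grip [([0.5386, -0.288, 0.1664], 0.71), ([0.5384, -0.2889, 0.124], 0.67)]
side stand [([0.5397, -0.2867, -0.0016], 0.68)]
side stand_rim [([0.5324, -0.2879, 0.1268], 0.71), ([0.621, 0.0954, 0.0859], 0.38)]
side rack [([0.6579, 0.0321, -0.0007], 0.69)]
side lug_red [([0.6633, -0.0348, 0.0621], 0.63), ([0.5383, -0.2877, -0.0011], 0.41)]
side lug_red_label [([0.6354, -0.0359, 0.0847], 0.64)]
side lug_green1_label [([0.6303, 0.0244, 0.0859], 0.82)]
side tally_top [([0.4096, 0.3102, 0.0677], 0.63)]
```

View pics/both.png

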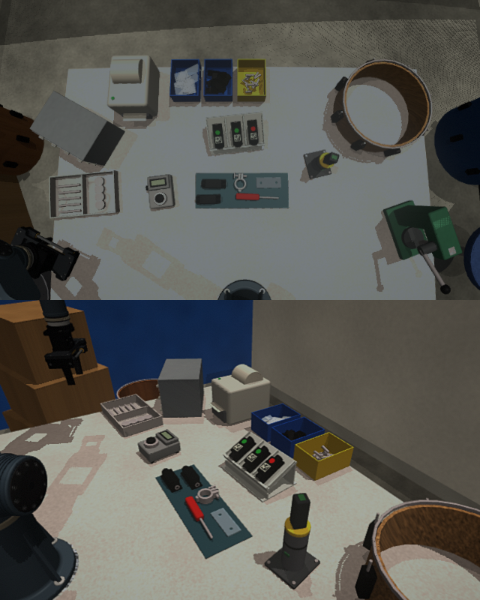

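Run:
```python
from h import *
for c in ("top","side"):
    a,d=viewer.capture(c);P=cloud(c,d)
    for t in ("lug_red_label","lug_green1","rack","wand_grip","tally_top"):
        for r in models.outline_of(c,t)[:3]:
            m=r["mask"]&(d>0); q=P[m]
            v,u=np.nonzero(m); print(c,t,round(r["p"],2),m.sum(),"uv",u.mean().round(),v.mean().round(),np.median(q,0),np.percentile(q,2,0),np.percentile(q,98,0))
    # white label pixels
    hsv=cv2.cvtColor(a,cv2.COLOR_BGR2HSV)
    reg=(P[...,2]>.06)&(P[...,2]<.11)&(abs(P[...,0]-.63)<.04)&(abs(P[...,1]-.03)<.12)&(d>0)
    w=(reg&(hsv[...,2]>140)&(hsv[...,1]<60)).astype(np.uint8)
    n,l,st,ce=cv2.connectedComponentsWithStats(w)
    for k in range(1,n):
        if st[k,4]>40: q=P[l==k]; print(" white",st[k],q.mean(0),np.ptp(q,axis=0))
    for nm,mm in (("red",((hsv[...,0]<10)|(hsv[...,0]>170))),("green",(hsv[...,0]>40)&(hsv[...,0]<90))):
        g=(P[...,2]>.05)&(abs(P[...,0]-.66)<.08)&(abs(P[...,1]-.03)<.12)&(d>0)&mm&(hsv[...,1]>120)&(hsv[...,2]>70)
        n,l,st,ce=cv2.connectedComponentsWithStats(g.astype(np.uint8))
        for k in range(1,n):
            if st[k,4]>15: print(" ",nm,st[k],P[l==k].mean(0))
```

```text
top lug_red_label 0.91 383 uv 337.0 177.0 [ 0.6457 -0.0335  0.0869] [ 0.6091 -0.0516  0.0528] [ 0.6865 -0.0152  0.1041]
top lug_red_label 0.55 391 uv 284.0 244.0 [0.4633 0.1153 0.0317] [0.4471 0.0702 0.0062] [0.479  0.1594 0.0365]
top lug_green1 0.94 378 uv 315.0 178.0 [0.6442 0.0268 0.0891] [0.6035 0.0103 0.0605] [0.683  0.0438 0.1045]
top lug_green1 0.87 419 uv 291.0 181.0 [0.6342 0.0939 0.0873] [0.5931 0.0769 0.0499] [0.6777 0.1144 0.1036]
top rack 0.77 2487 uv 314.0 177.0 [0.6511 0.0363 0.0641] [ 0.5853 -0.0748  0.0016] [0.7157 0.1337 0.0925]
top wand_grip 0.71 447 uv 438.0 212.0 [ 0.5359 -0.2823  0.1712] [ 0.5142 -0.3758  0.0006] [ 0.5698 -0.2672  0.2153]
top tally_top 0.75 428 uv 290.0 181.0 [0.6357 0.095  0.087 ] [0.5928 0.0769 0.0485] [0.6778 0.1169 0.1035]
top tally_top 0.51 122 uv 212.0 264.0 [0.4074 0.3093 0.0671] [0.391  0.2951 0.0564] [0.4211 0.3275 0.0713]
top tally_top 0.37 209 uv 319.0 240.0 [0.4791 0.016  0.0237] [ 0.4382 -0.0069  0.002 ] [0.5024 0.0361 0.0293]
  red [334 169   7   6  29] [ 0.6594 -0.0335  0.0965]
  green [313 171   5   6  26] [0.6533 0.0268 0.0959]

[... 302 characters left out ...]
 699 uv 341.0 211.0 [0.6378 0.0155 0.082 ] [0.6004 0.007  0.0517] [0.6831 0.0408 0.1033]
side rack 0.7 3341 uv 349.0 229.0 [ 0.6351 -0.0253  0.041 ] [ 0.5846 -0.0781  0.003 ] [0.7204 0.1323 0.0932]
side wand_grip 0.62 1529 uv 398.0 288.0 [ 0.529  -0.3003  0.1679] [ 0.5122 -0.3157  0.1296] [ 0.5589 -0.2696  0.2142]
side wand_grip 0.57 535 uv 255.0 236.0 [0.4578 0.0997 0.0304] [0.446  0.0686 0.0059] [0.4786 0.159  0.0359]
side tally_top 0.71 741 uv 359.0 224.0 [ 0.6451 -0.0445  0.0829] [ 0.6071 -0.0532  0.0527] [ 0.6913 -0.0221  0.1034]
  red [358 211   9   7  42] [ 0.6596 -0.0324  0.098 ]
  green [322 186   7   5  28] [0.6455 0.098  0.0981]
  green [341 199   7   6  33] [0.6528 0.0284 0.0976]
```

The red-dot lug is the one nearest the wand (top view 337,177, side view 359,224). The wand stands at about (0.54,-0.29) and the counter at (0.41,0.31). Next I go for close wrist views of the rack and the wand.

Run:
```python
from h import *
s=bot.read_state()
print(rel([.50,-.03,.38],[[-1,0,0],[0,1,0],[0,0,-1]]))
i=viewer.camera_info("wrist");T=np.linalg.inv(np.array(i["world_to_cam"]));R0=np.array(s["tcp_rot"])
print("cam in tool",R0.T@(T[:3,3]-np.array(s["position"])),R0.T@T[:3,:3],i["fx"])
```

```text
(array([-0.4693, -0.45  , -0.1387]), array([ -0.0002,  -0.0004, -23.8812]))
cam in tool [ 0.0732  0.0004 -0.1441] [[-0.0009 -0.9615 -0.2748]
 [ 1.     -0.0011  0.0004]
 [-0.0007 -0.2748  0.9615]] 329.1917211452596
```

```bash
python3 -m jog '[[1,0,0,-0.06,0,0,0],[1,-0.045,-0.043,-0.10,0,0,-3],[1,-0.09,-0.086,-0.139,0,0,-6],[1,-0.13,-0.125,-0.139,0,0,-9],[1,-0.17,-0.163,-0.139,0,0,-12],[1,-0.21,-0.2,-0.139,0,0,-15],[1,-0.25,-0.24,-0.139,0,0,-18],[1,-0.29,-0.28,-0.139,0,0,-21],[1,-0.33,-0.32,-0.139,0,0,-23.9],[1,-0.37,-0.36,-0.139,0,0,-23.9],[1,-0.41,-0.395,-0.139,0,0,-23.9],[1,-0.45,-0.43,-0.139,0,0,-23.9],[1,-0.469,-0.45,-0.139,0,0,-23.9],[1,-0.469,-0.45,-0.139,0,0,-23.9],[1,-0.469,-0.45,-0.139,0,0,-23.9],[1,-0.469,-0.45,-0.139,0,0,-23.9]]'
cat > lab.py <<'E'
from h import *
a,d=viewer.capture("wrist");P=cloud("wrist",d);cv2.imwrite("pics/w1.png",a)
tips("wrist",["lug_red_label","rack","wand_grip","stand_rim","wand"])
hsv=cv2.cvtColor(a,cv2.COLOR_BGR2HSV)
for r in models.outline_of("wrist","lug_red")[:2]:
    m=r["mask"]&(d>0);q=P[m];print(r["p"],m.sum(),np.median(q,0))
reg=(d>0)&(P[...,2]>.05)&(P[...,2]<.12)&(abs(P[...,0]-.65)<.08)&(abs(P[...,1]-.03)<.14)
def comps(nm,mm,lo):
    n,l,st,ce=cv2.connectedComponentsWithStats((reg&mm).astype(np.uint8))
    for k in range(1,n):
        if st[k,4]>lo: q=P[l==k];print(nm,st[k],q.mean(0),np.ptp(q,axis=0))
comps("red",((hsv[...,0]<10)|(hsv[...,0]>170))&(hsv[...,1]>120)&(hsv[...,2]>60),30)
comps("green",(hsv[...,0]>40)&(hsv[...,0]<90)&(hsv[...,1]>120)&(hsv[...,2]>60),30)
comps("white",(hsv[...,1]<60)&(hsv[...,2]>110),60)
E
python3 lab.py
```

```text
time_s: 3.6
position: [0.4991, -0.0287, 0.3804]
tcp_rot: [[-1.0, -0.002, -0.0], [-0.002, 1.0, 0.0], [0.0, 0.0, -1.0]]
force: [0.7, 0.1, -0.7]
opening: 1.002
grasp_force: 0.0
wrist lug_red_label [([0.6378, -0.0315, 0.0804], 0.66)]
wrist rack [([0.6559, 0.0299, -0.0007], 0.64), ([0.6504, 0.0235, 0.061], 0.26), ([0.6426, 0.0973, 0.0648], 0.26)]
wrist wand_grip [([0.5308, -0.2922, 0.1649], 0.64)]
wrist stand_rim []
wrist wand [([0.4612, 0.1187, 0.0025], 0.23)]
0.88 925 [ 0.63   -0.0353  0.0812]
green [355 273  11   5  38] [0.6504 0.0279 0.0953] [0.0051 0.0144 0.0052]
white [287 224 139  17 502] [0.5999 0.0263 0.0519] [0.0266 0.2099 0.014 ]
white [420 231   9  20  65] [0.6108 0.1299 0.0572] [0.0259 0.0091 0.016 ]
white [368 236  25  42 737] [0.642  0.0622 0.0616] [0.0613 0.0358 0.0292]
white [328 240  19  38 475] [ 0.6464 -0.0037  0.0605] [0.0557 0.0275 0.0271]
white [288 245  18  33 401] [ 0.6498 -0.0656  0.0591] [0.0486 0.0262 0.0241]
white [349 251  18  19 244] [0.6303 0.0253 0.0857] [0.0252 0.0246 0.0125]
white [307 255  18  19 230] [ 0.6367 -0.0351  0.0857] [0.0247 0.0249 0.0125]
white [293 309 116  12 727] [ 0.715  -0.0105  0.0904] [0.0235 0.1723 0.0144]
```

View pics/w1.png

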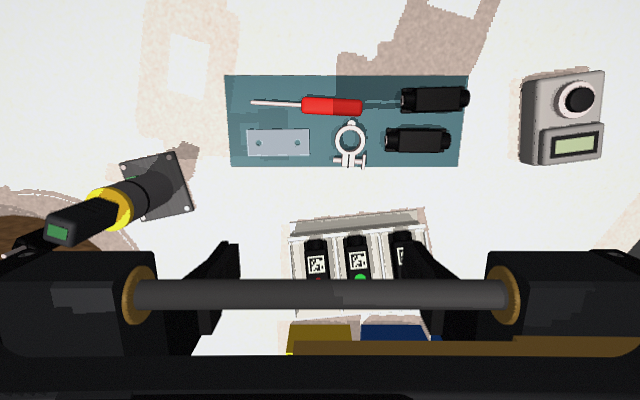

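Wrist view 1: the rack's three labels show at (317,263), (357,257) and about (400,250), with the wand at left near (90,220). A closer, more square look follows at rack and then wand.

```bash
python3 -m jog '[[1,-0.055,0,0.03,0,0,0],[1,-0.11,0,0.08,0,0,0],[1,-0.11,0,0.08,0,0,0],[1,-0.11,0,0.08,0,0,0],[1,-0.11,0,0.08,0,0,0]]'
sed -i 's/w1.png/w2.png/' lab.py
python3 lab.py
cat > rect.py <<'E'
from h import *
a,d=viewer.capture("wrist");P=cloud("wrist",d);g=cv2.cvtColor(a,cv2.COLOR_BGR2HSV)
reg=(d>0)&(P[...,2]>.07)&(P[...,2]<.105)&(abs(P[...,0]-.635)<.03)&(abs(P[...,1]-.03)<.11)
m=(reg&(g[...,1]<70)&(g[...,2]>110)).astype(np.uint8)
m=cv2.morphologyEx(m,cv2.MORPH_CLOSE,np.ones((5,5)))
n,l,st,_=cv2.connectedComponentsWithStats(m)
for k in range(1,n):
    if st[k,4]<150: continue
    c,_=cv2.findContours((l==k).astype(np.uint8),0,2)
    r=cv2.minAreaRect(max(c,key=cv2.contourArea));u,v=np.round(r[0]).astype(int)
    q=P[v-2:v+3,u-2:u+3].reshape(-1,3); A=P[l==k]; cc=A.mean(0); nn=np.linalg.svd(A-cc)[2][2]; nn*=np.sign(nn[2])
    print(st[k],r,"centre",np.median(q,0),"normal",nn)
    b=cv2.boxPoints(r).round().astype(int); print([P[y,x].round(4).tolist() for x,y in b])
E
python3 rect.py
```

```text
time_s: 4.58
position: [0.6092, -0.0298, 0.3019]
tcp_rot: [[-1.0, -0.0, 0.002], [-0.0, 1.0, -0.001], [-0.002, -0.001, -1.0]]
force: [0.4, -0.4, -0.1]
opening: 0.996
grasp_force: 0.0
wrist lug_red_label [([0.6373, -0.0331, 0.0841], 0.82)]
wrist rack [([0.6551, 0.0314, -0.0017], 0.92)]
wrist wand_grip []
wrist stand_rim [([0.6352, -0.0337, 0.0836], 0.55)]
wrist wand [([0.5356, -0.2881, 0.1222], 0.64)]
0.86 2328 [ 0.6488 -0.0332  0.0888]
red [311 222  16  17 200] [ 0.6622 -0.0328  0.0978] [0.017  0.0169 0.0097]
green [428 210  17  17 214] [0.6479 0.0972 0.0979] [0.017  0.0179 0.0106]
green [365 217  16  16 203] [0.6555 0.0278 0.0979] [0.0159 0.0171 0.0101]
white [280 157 176  24 794] [0.6004 0.0253 0.0519] [0.0278 0.2096 0.0137]
white [ 425  166   47   99 1764] [0.6679 0.1264 0.0778] [0.1096 0.0494 0.0544]
white [ 281  173  135  105 6456] [0.6773 0.0024 0.0748] [0.1191 0.1608 0.0532]
white [420 182  25  24 385] [0.6231 0.0949 0.0862] [0.0242 0.0262 0.0128]
white [358 188  24  24 360] [0.6303 0.0254 0.086 ] [0.0247 0.0257 0.0141]
white [305 194  23  24 345] [ 0.6371 -0.0351  0.086 ] [0.0
[... 481 characters left out ...]
15   0.009 ]
[[0.6198, 0.0123, 0.0803], [0.6174, 0.0358, 0.081], [0.6395, 0.0388, 0.0899], [0.6431, 0.0142, 0.0896]]
[305 194  23  24 467] ((315.8719482421875, 205.34756469726562), (21.644580841064453, 21.534149169921875), 83.6598129272461) centre [ 0.6362 -0.0354  0.0849] normal [0.2802 0.9589 0.0438]
[[0.6266, -0.049, 0.0811], [0.6236, -0.0251, 0.0791], [0.6462, -0.0218, 0.0909], [0.6484, -0.0466, 0.0914]]
[450 197  18  33 243] ((456.9375915527344, 214.14125061035156), (32.38348388671875, 15.420706748962402), 80.13418579101562) centre [0.6519 0.1325 0.0688] normal [-0.1425 -0.7488  0.6473]
[[0.637, 0.1222, 0.0598], [0.6484, 0.1661, 0.0001], [0.6652, 0.139, 0.0846], [0.6704, 0.1253, 0.077]]
```

View pics/w2.png

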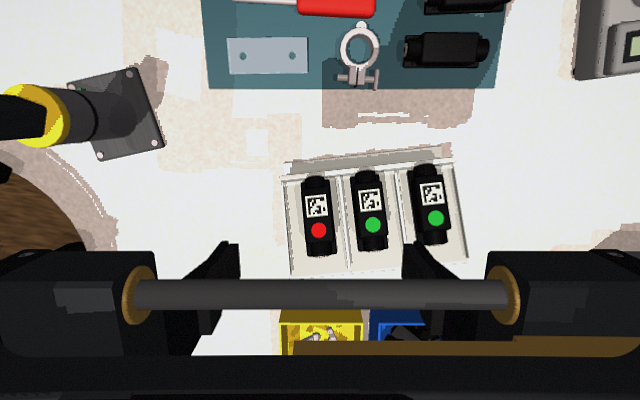

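Wrist view 2: red dot at (319,230) with its label at (316,205), so the label is at about (0.637,-0.035,0.086) and the rack yaw is about 6°. Next I look at the wand from above.

```bash
python3 -m jog '[[1,0.02,-0.04,-0.04,0,0,0],[1,0.04,-0.09,-0.07,0,0,0],[1,0.06,-0.14,-0.07,0,0,0],[1,0.079,-0.20,-0.06,0,0,0],[1,0.079,-0.258,-0.06,0,0,0],[1,0.079,-0.258,-0.06,0,0,0],[1,0.079,-0.258,-0.06,0,0,0],[1,0.079,-0.258,-0.06,0,0,0]]'
python3 - <<'E'
from h import *
a,d=viewer.capture("wrist");P=cloud("wrist",d);cv2.imwrite("pics/w3.png",a)
tips("wrist",["wand","wand_grip","stand_rim","stand"])
near=(d>0)&(np.hypot(P[...,0]-.537,P[...,1]+.289)<.06)
def rep(nm,m):
    q=P[m]; 
    if len(q)<20: return print(nm,len(q))
    r=cv2.minAreaRect(q[:,:2].astype(np.float32)); print(nm,len(q),"mean",q.mean(0),"rect",r)
rep("top",near&(P[...,2]>.208)&(P[...,2]<.22))
rep("grip",near&(P[...,2]>.14)&(P[...,2]<.205))
h=cv2.cvtColor(a,cv2.COLOR_BGR2HSV)
m=near&(h[...,0]>20)&(h[...,0]<35)&(h[...,1]>120)&(P[...,2]>.128)&(P[...,2]<.14); rep("collar",m)
q=P[m];A=np.c_[2*q[:,:2],np.ones(len(q))];
print("zmax",np.percentile(P[near][:,2],[90,99]))
E
```

```text
time_s: 5.98
position: [0.5309, -0.2864, 0.3604]
tcp_rot: [[-1.0, -0.002, -0.0], [-0.002, 1.0, 0.0], [0.0, 0.0, -1.0]]
force: [-1.6, -0.3, 0.5]
opening: 0.997
grasp_force: 0.0
wrist wand [([0.5317, -0.292, 0.1225], 0.59), ([0.4633, 0.1181, 0.0039], 0.54)]
wrist wand_grip [([0.5304, -0.2904, 0.1651], 0.75)]
wrist stand_rim []
wrist stand [([0.5405, -0.2883, 0.0016], 0.82)]
top 975 mean [ 0.5387 -0.2901  0.2123] rect ((0.5397283434867859, -0.29010701179504395), (0.029979689046740532, 0.02984512597322464), 69.31090545654297)
grip 380 mean [ 0.5267 -0.2883  0.1759] rect ((0.5299431681632996, -0.29331880807876587), (0.018397865816950798, 0.037966273725032806), 19.76930046081543)
collar 772 mean [ 0.529  -0.2912  0.1355] rect ((0.5346920490264893, -0.2899409234523773), (0.05412937328219414, 0.044823601841926575), 89.28267669677734)
zmax [0.4539 0.4562]
```

View pics/w3.png

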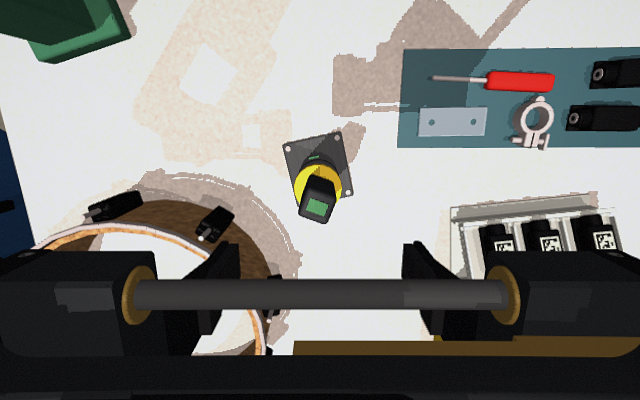

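Run:
```python
from h import *
a,d=viewer.capture("top");P=cloud("top",d)
c=np.array([.5395,-.290]);t=np.radians(69.3);ey=np.array([np.cos(t),np.sin(t)]);ex=np.array([ey[1],-ey[0]])
q=P[d>0];u=(q[:,:2]-c)@ex;v=(q[:,:2]-c)@ey
m=(abs(u)<.06)&(abs(v)<.13)&(np.hypot(u,v)>.045);print("zmax body area",np.percentile(q[m][:,2],[50,95,99.5]))
dr=(q[:,0]>.55)&(q[:,1]<-.33)&(q[:,2]>.05)&(q[:,2]<.3);print("drum",q[dr].min(0),q[dr].max(0))
R=np.column_stack([[-np.sin(t),np.cos(t),0],[np.cos(t),np.sin(t),0],[0,0,-1]])
print(R,np.linalg.det(R));print(rel([.5395,-.290,.167],R))
```

```text
zmax body area [0.6068 0.6936 0.6975]
drum [ 0.5938 -0.7147  0.05  ] [ 0.9332 -0.3443  0.1447]
[[-0.9354  0.3535  0.    ]
 [ 0.3535  0.9354  0.    ]
 [ 0.      0.     -1.    ]] 1.0
(array([-0.0085, -0.0029,  0.1935]), array([-0.0083,  0.013 , 20.7857]))
```

Wrist view 3: the wand's square top is centred at (317,207), which is (0.5395,-0.290), turned about -20.7° with the body area clear. I go down on the grip and close.

```bash
python3 -m jog '[[1,-0.0085,-0.003,0.03,0,0,10],[1,-0.0085,-0.003,0.06,0,0,20],[1,-0.0085,-0.003,0.10,0,0,20.8],[1,-0.0085,-0.003,0.14,0,0,20.8],[1,-0.0085,-0.003,0.175,0,0,20.8],[1,-0.0085,-0.003,0.193,0,0,20.8],[1,-0.0085,-0.003,0.193,0,0,20.8],[1,-0.0085,-0.003,0.193,0,0,20.8]]'; python3 -c "
from h import *
s=bot.read_state();print(s['position'],s['force'])"
python3 -m jog '[[0.2,0,0,0,0,0,0],[0.2,0,0,0,0,0,0],[0.2,0,0,0,0,0,0],[0.2,0,0,0,0,0,0],[0.2,0,0,0,0,0,0],[0.2,0,0,0,0,0,0],[0.2,0,0,0,0,0,0],[0.2,0,0,0,0,0,0]]'
```

```text
time_s: 7.28
position: [0.5399, -0.2912, 0.1682]
tcp_rot: [[-0.935, 0.355, 0.001], [0.355, 0.935, -0.001], [-0.002, -0.001, -1.0]]
force: [0.1, 0.7, -1.0]
opening: 1.001
grasp_force: 0.0
[ 0.5399 -0.2912  0.1682] [ 0.1061  0.7311 -0.958 ]
time_s: 8.28
position: [0.5393, -0.2908, 0.1672]
tcp_rot: [[-0.935, 0.355, -0.0], [0.355, 0.935, 0.0], [0.0, 0.0, -1.0]]
force: [0.3, 0.6, -1.0]
opening: 0.346
grasp_force: 30.0
```

Gripped at 30 mm as expected. Next: lift, and work out the pre-read pose.

```bash
python3 -m jog '[[0.2,0,0,-0.01,0,0,0],[0.2,0,0,-0.03,0,0,0],[0.2,0,0,-0.06,0,0,0],[0.2,0,0,-0.09,0,0,0],[0.2,0,0,-0.12,0,0,0],[0.2,0,0,-0.15,0,0,0],[0.2,0,0,-0.16,0,0,0],[0.2,0,0,-0.16,0,0,0],[0.2,0,0,-0.16,0,0,0]]'
python3 - <<'E'
from h import *
from scipy.spatial.transform import Rotation as Ro
y=np.radians(6);n=np.array([-np.sin(np.radians(25))*np.cos(y),-np.sin(np.radians(25))*np.sin(y),np.cos(np.radians(25))])
s=bot.read_state();R0=np.array(s["tcp_rot"]);ax=np.cross([0,0,1],n);R=Ro.from_rotvec(ax/np.linalg.norm(ax)*np.radians(25)).as_matrix()@R0
np.save("Rread.npy",R);L=np.array([.6365,-.035,.0858]);print(n,R)
print(L+n*.161,rel(L+n*.161,R),s["position"],s["force"])
E
```

```text
time_s: 9.4
position: [0.5385, -0.2903, 0.3256]
tcp_rot: [[-0.935, 0.355, -0.003], [0.355, 0.935, 0.002], [0.003, 0.001, -1.0]]
force: [-0.6, 0.7, -1.9]
opening: 0.343
grasp_force: 30.0
[-0.4203 -0.0442  0.9063] [[-0.853   0.3124  0.418 ]
 [ 0.3635  0.9305  0.0462]
 [-0.3745  0.1914 -0.9073]]
[ 0.5688 -0.0421  0.2317] (array([0.0594, 0.2427, 0.0944]), array([-11.2657, -22.3177,  -0.0572])) [ 0.5385 -0.2903  0.3256] [-0.6322  0.7364 -1.9397]
```

```bash
python3 -m jog '[[0.2,0.01,0.03,0,0,0,0],[0.2,0.02,0.07,0,-2,-4,0],[0.2,0.03,0.11,0,-4,-8,0],[0.2,0.04,0.15,0,-6,-12,0],[0.2,0.05,0.19,0.01,-8,-16,0],[0.2,0.059,0.225,0.03,-10,-20,0],[0.2,0.059,0.243,0.05,-11.3,-22.3,0],[0.2,0.059,0.243,0.08,-11.3,-22.3,0],[0.2,0.059,0.243,0.09,-11.3,-22.3,0],[0.2,0.059,0.243,0.09,-11.3,-22.3,0],[0.2,0.059,0.243,0.09,-11.3,-22.3,0]]'
python3 - <<'E'
from h import *
s=bot.read_state();R=np.array(s["tcp_rot"]);print(s["position"],s["force"])
a,d=viewer.capture("wrist");P=cloud("wrist",d);b,d2=viewer.capture("side");P2=cloud("side",d2)
cv2.imwrite("pics/w4.png",np.vstack([a,cv2.resize(b[160:320,260:500],(640,427))])[::,:][:800]) 
cv2.imwrite("pics/w4.png",cv2.resize(cv2.imread("pics/w4.png"),None,fx=.72,fy=.72))
L=np.array([.6365,-.035,.0858]);
for z in (.125,.137,.149): print("axis pt",z,np.array(s["position"])+R[:,2]*z)
def proj(cam,p):
    i=viewer.camera_info(cam);T=np.array(i["world_to_cam"]);K=np.array([[i["fx"],0,i["cx"]],[0,i["fy"],i["cy"]],[0,0,1]])
    return cv2.projectPoints(np.array([p]),cv2.Rodrigues(T[:3,:3])[0],T[:3,3],K,np.array(i["dist_coeffs"]))[0].ravel()
for c in ("wrist","side"): print(c,"label",proj(c,L),"nose",proj(c,np.array(s["position"])+R[:,2]*.137))
E
```

```text
time_s: 10.78
position: [0.5711, -0.0433, 0.2381]
tcp_rot: [[-0.851, 0.313, 0.422], [0.364, 0.93, 0.044], [-0.379, 0.191, -0.906]]
force: [-0.0, -1.0, -1.7]
opening: 0.345
grasp_force: 30.0
[ 0.5711 -0.0433  0.2381] [-0.0121 -0.9774 -1.6969]
axis pt 0.125 [ 0.6238 -0.0378  0.1249]
axis pt 0.137 [ 0.6289 -0.0373  0.114 ]
axis pt 0.149 [ 0.6339 -0.0368  0.1032]
wrist label [319.1377 187.2508] nose [320.0325 199.9175]
side label [353.8746 222.1891] nose [352.1827 213.2904]
```

View pics/w4.png

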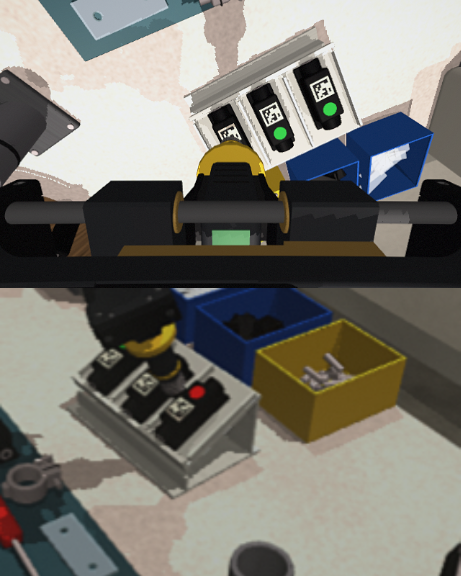

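The side view shows the nose hovering over the red lug's label: label at about (354,222) in the side picture, matching my projection. Now I refine the lateral alignment with averaged readings.

```bash
cat > avg.py <<'E'
from h import *
from scipy.spatial.transform import Rotation as Ro
def avg(k=6):
    p=[];r=[];f=[]
    for _ in range(k):
        s=bot.read_state();p.append(s["position"]);r.append(np.array(s["tcp_rot"]));f.append(s["force"]);viewer.capture("side")
    return np.mean(p,0),Ro.from_matrix(r).mean().as_matrix(),np.mean(f,0),np.std(p,0),np.std(f,0)
E
python3 - <<'E'
from avg import *
p,R,f,sp,sf=avg();y=np.radians(6);n=np.array([-np.sin(np.radians(25))*np.cos(y),-np.sin(np.radians(25))*np.sin(y),np.cos(np.radians(25))])
L=np.array([.6365,-.035,.0858])
print(p,R,f,sp,sf)
print("tool-frame label",R.T@(L-p),"gap if nose 83/107:",(R.T@(L-p))[2]-.042-np.array([.083,.107]))
c=R.T@(-n); ax=np.cross([0,0,1],c);print("tilt err deg",np.degrees(ax))
E
```

```text
[ 0.5707 -0.043   0.2381] [[-0.8512  0.3126  0.4216]
 [ 0.3636  0.9305  0.0442]
 [-0.3785  0.191  -0.9057]] [ 0.2582  0.1199 -2.0069] [0.0002 0.0002 0.0002] [0.2686 0.6969 0.4209]
tool-frame label [ 0.0046 -0.0011  0.166 ] gap if nose 83/107: [0.041 0.017]
tilt err deg [ 0.0333  0.0752 -0.    ]
```

```bash
python3 -m jog '[[0.2,0.0046,-0.0011,0,0,0,0],[0.2,0.0046,-0.0011,0.006,0,0,0],[0.2,0.0046,-0.0011,0.012,0,0,0],[0.2,0.0046,-0.0011,0.012,0,0,0],[0.2,0.0046,-0.0011,0.012,0,0,0]]' >/dev/null
cat > feel.py <<'E'
from avg import *
p,R,f,sp,sf=avg(5);L=np.array([.6365,-.035,.0858])
print("label in tool",R.T@(L-p),"axial push",-(f-[0.26,.12,-2.0])@R[:,2],"lat",(R.T@(f-[0.26,.12,-2.0]))[:2],bot.read_state()["time_s"])
E
python3 feel.py; for a in 1; do python3 -m jog '[[0.2,0,0,0.002,0,0,0],[0.2,0,0,0.004,0,0,0],[0.2,0,0,0.004,0,0,0]]'>/dev/null; python3 feel.py; done
```

```text
label in tool [-0.001   0.      0.1534] axial push 0.055566289423064553 lat [ 0.2313 -0.1278] 12.05
label in tool [-0.0012  0.0001  0.1493] axial push 0.38934891100693536 lat [-0.1775 -0.6658] 12.675
```

```bash
python3 -m jog '[[0.2,-0.001,0,0.0015,0,0,0],[0.2,-0.001,0,0.003,0,0,0],[0.2,-0.001,0,0.003,0,0,0]]'>/dev/null; python3 feel.py;  python3 -m jog '[[0.2,0,0,0.0015,0,0,0],[0.2,0,0,0.003,0,0,0],[0.2,0,0,0.003,0,0,0]]'>/dev/null; python3 feel.py
```

```text
label in tool [-0.0002  0.      0.1464] axial push 0.15702301997038237 lat [ 0.3268 -0.3766] 13.3
label in tool [-0.0002  0.0001  0.1434] axial push 0.31143769852381004 lat [ 0.5192 -0.3406] 13.925
```

```bash
python3 -m jog '[[0.2,0,0,0.0015,0,0,0],[0.2,0,0,0.003,0,0,0],[0.2,0,0,0.003,0,0,0]]'>/dev/null; python3 feel.py;  python3 -m jog '[[0.2,0,0,0.001,0,0,0],[0.2,0,0,0.002,0,0,0],[0.2,0,0,0.002,0,0,0]]'>/dev/null; python3 feel.py
```

```text
label in tool [-0.0002  0.0001  0.1404] axial push 0.42685275136743284 lat [ 0.1674 -0.0221] 14.55
label in tool [-0.0002  0.      0.1384] axial push -0.016066296064432883 lat [-0.0604 -0.1285] 15.175
```

```bash
python3 -m jog '[[0.2,0,0,0.0015,0,0,0],[0.2,0,0,0.0025,0,0,0],[0.2,0,0,0.0025,0,0,0]]'>/dev/null; python3 feel.py;  python3 -m jog '[[0.2,0,0,0.001,0,0,0],[0.2,0,0,0.002,0,0,0],[0.2,0,0,0.002,0,0,0]]'>/dev/null; python3 feel.py
```

```text
label in tool [0.0001 0.     0.1361] axial push 3.0946965368536654 lat [ 0.4137 -0.2071] 15.8
label in tool [0.0001 0.     0.134 ] axial push 5.044072717996722 lat [-0.0067  0.0625] 16.425
```

Contact came at about 138 mm and the push is now 5 N. I press a little further and hold.

```bash
python3 -m jog '[[0.2,0,0,0.0008,0,0,0],[0.2,0,0,0.0016,0,0,0],[0.2,0,0,0.0016,0,0,0],[0.2,0,0,0.0016,0,0,0]]'>/dev/null; python3 feel.py; python3 -m jog '[[0.2,0,0,0,0,0,0],[0.2,0,0,0,0,0,0],[0.2,0,0,0,0,0,0],[0.2,0,0,0,0,0,0],[0.2,0,0,0,0,0,0],[0.2,0,0,0,0,0,0],[0.2,0,0,0,0,0,0],[0.2,0,0,0,0,0,0],[0.2,0,0,0,0,0,0],[0.2,0,0,0,0,0,0],[0.2,0,0,0,0,0,0],[0.2,0,0,0,0,0,0]]'; python3 feel.py
python3 - <<'E'
from h import *
for c in ("side","wrist"):
    a,d=viewer.capture(c);cv2.imwrite(f"pics/r_{c}.png",cv2.resize(a[180:260,310:430],None,fx=6,fy=6) if c=="side" else a)
E
```

```text
label in tool [0.0001 0.     0.1324] axial push 5.6896317384252235 lat [ 0.1185 -0.1573] 17.175
time_s: 18.68
position: [0.5809, -0.041, 0.2057]
tcp_rot: [[-0.852, 0.313, 0.42], [0.364, 0.93, 0.045], [-0.377, 0.191, -0.906]]
force: [-1.9, 0.6, 4.6]
opening: 0.347
grasp_force: 30.0
label in tool [0.     0.0001 0.1323] axial push 5.829172490008289 lat [-0.3798  0.3608] 18.925
```

View pics/r_side.png

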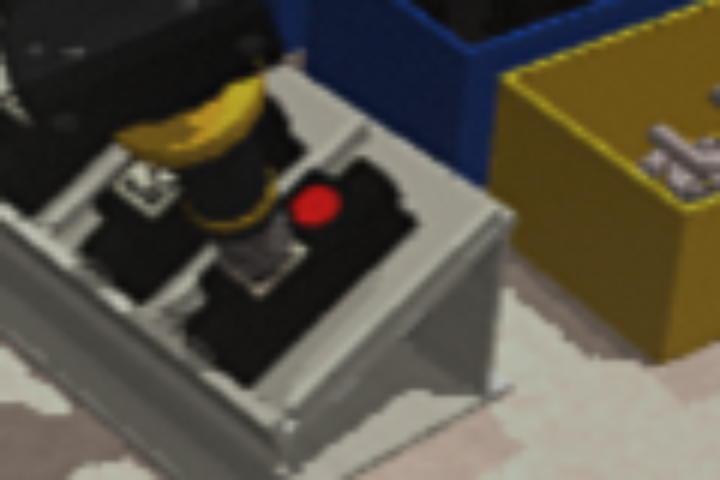

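The side crop shows the nose centred on the red lug's label at about (262,265), with even white margins on the two visible sides. It held over 1.5 s at about 5.8 N. Now I retract and return to the stand.

```bash
python3 -m jog '[[0.2,0,0,-0.005,0,0,0],[0.2,0,0,-0.015,0,0,0],[0.2,0,0,-0.04,0,0,0],[0.2,0,0,-0.08,0,0,0],[0.2,0,0,-0.08,0,0,0],[0.2,0,0,-0.08,0,0,0]]'
python3 - <<'E'
from avg import *
p,R,f,_,_=avg(3);t=np.radians(69.3)
G=np.column_stack([[-np.sin(t),np.cos(t),0],[np.cos(t),np.sin(t),0],[0,0,-1]])
print(p,R.T@(np.array([.5395,-.2905,.33])-p),Ro.from_matrix(R.T@G).as_rotvec(degrees=True),f)
E
```

```text
time_s: 19.77
position: [0.5465, -0.0443, 0.2775]
tcp_rot: [[-0.852, 0.313, 0.419], [0.364, 0.93, 0.045], [-0.375, 0.191, -0.907]]
force: [1.1, -0.3, -2.4]
opening: 0.345
grasp_force: 30.0
[ 0.5465 -0.0443  0.2771] [-0.1035 -0.2212 -0.0622] [11.2825 22.1697 -0.0862] [ 0.3419 -0.2503 -1.7868]
```

```bash
python3 -m jog '[[0.2,-0.01,0,-0.03,0,0,0],[0.2,-0.025,-0.03,-0.06,2,4,0],[0.2,-0.04,-0.07,-0.062,4,8,0],[0.2,-0.055,-0.11,-0.062,6,12,0],[0.2,-0.07,-0.15,-0.062,8,16,0],[0.2,-0.09,-0.19,-0.062,10,20,0],[0.2,-0.1035,-0.221,-0.062,11.3,22.2,0],[0.2,-0.1035,-0.221,-0.062,11.3,22.2,0],[0.2,-0.1035,-0.221,-0.062,11.3,22.2,0],[0.2,-0.1035,-0.221,-0.062,11.3,22.2,0]]' >/dev/null
cat > st.py <<'E'
from avg import *
p,R,f,_,_=avg(4);t=np.radians(69.3)
G=np.column_stack([[-np.sin(t),np.cos(t),0],[np.cos(t),np.sin(t),0],[0,0,-1]])
print(p,R.T@(np.array([.5395,-.2905,.167])-p),Ro.from_matrix(R.T@G).as_rotvec(degrees=True),f)
E
python3 st.py
python3 - <<'E'
from h import *
a,d=viewer.capture("side");P=cloud("side",d);b,d2=viewer.capture("top");P2=cloud("top",d2)
for n,D,Q in (("side",d,P),("top",d2,P2)):
    m=(D>0)&(abs(Q[...,2]-.125)<.004)&(np.hypot(Q[...,0]-.54,Q[...,1]+.29)<.05);q=Q[m][:,:2].astype(np.float32)
    print(n,len(q),cv2.minEnclosingCircle(q) if len(q)>5 else "")
E
```

```text
[ 0.54   -0.2895  0.3312] [ 0.0004 -0.0012  0.1642] [ 0.0266  0.0829 -0.0336] [ 0.0777 -0.3935 -1.9255]
side 360 ((0.5376760363578796, -0.28958892822265625), 0.02777875028550625)
top 107 ((0.5381579399108887, -0.29016759991645813), 0.026844289153814316)
```

```bash
python3 -m jog '[[0.2,0.001,-0.001,0.02,0,0,0],[0.2,0.001,-0.001,0.05,0,0,0],[0.2,0.001,-0.001,0.08,0,0,0],[0.2,0.001,-0.001,0.10,0,0,0],[0.2,0.001,-0.001,0.12,0,0,0],[0.2,0.001,-0.001,0.14,0,0,0],[0.2,0.001,-0.001,0.152,0,0,0],[0.2,0.001,-0.001,0.158,0,0,0],[0.2,0.001,-0.001,0.158,0,0,0],[0.2,0.001,-0.001,0.158,0,0,0]]'; python3 st.py; python3 -m jog '[[0.2,0,0,0.002,0,0,0],[0.2,0,0,0.004,0,0,0],[0.2,0,0,0.005,0,0,0],[0.2,0,0,0.005,0,0,0]]'; python3 st.py
```

```text
time_s: 22.72
position: [0.5396, -0.2916, 0.174]
tcp_rot: [[-0.935, 0.355, 0.003], [0.355, 0.935, -0.002], [-0.003, -0.0, -1.0]]
force: [-0.5, -0.7, -1.9]
opening: 0.344
grasp_force: 30.0
[ 0.5396 -0.2916  0.1739] [0.0005 0.001  0.0069] [-0.0265  0.1841 -0.089 ] [-0.0845  0.3634 -1.7436]
time_s: 23.42
position: [0.5391, -0.2912, 0.168]
tcp_rot: [[-0.935, 0.355, 0.001], [0.355, 0.935, -0.0], [-0.001, 0.0, -1.0]]
force: [0.2, -0.5, -2.0]
opening: 0.344
grasp_force: 30.0
[ 0.5391 -0.2912  0.1681] [-0.0001  0.0008  0.0011] [ 0.0039  0.0921 -0.0909] [ 0.06   -0.2888 -2.0027]
```

```bash
python3 -m jog '[[0.2,0,0,0.001,0,0,0],[0.2,0,0,0.001,0,0,0]]'; python3 -m jog '[[0.6,0,0,0,0,0,0],[1,0,0,0,0,0,0],[1,0,0,0,0,0,0],[1,0,0,0,0,0,0],[1,0,0,0,0,0,0],[1,0,0,-0.02,0,0,0],[1,0,0,-0.06,0,0,0],[1,0,0,-0.11,0,0,0],[1,0,0,-0.16,0,0,0],[1,0,0,-0.16,0,0,0],[1,0,0,-0.16,0,0,0]]'
python3 - <<'E'
from avg import *
a,d=viewer.capture("side");cv2.imwrite("pics/s5.png",cv2.resize(a[150:400,200:560],None,fx=2,fy=2))
b,d=viewer.capture("top");P=cloud("top",d);tips("top",["wand","wand_grip","lug_red_label","tally_top"])
h=cv2.cvtColor(b,cv2.COLOR_BGR2HSV)
m=(d>0)&(np.hypot(P[...,0]-.409,P[...,1]-.309)<.03)&(h[...,2]<60)&(P[...,2]>.06);q=P[m];print("btn",len(q),q.mean(0),cv2.minEnclosingCircle(q[:,:2].astype(np.float32)))
p,R,f,_,_=avg(3)
T=np.column_stack([[-1,0,0],[0,1,0],[0,0,-1.]])
print(p,R.T@(np.array([.43,.31,.30])-p),Ro.from_matrix(R.T@T).as_rotvec(degrees=True))
E
```

```text
time_s: 23.88
position: [0.5392, -0.2913, 0.1673]
tcp_rot: [[-0.935, 0.355, 0.002], [0.355, 0.935, -0.001], [-0.002, -0.0, -1.0]]
force: [0.2, -0.7, -1.2]
opening: 0.344
grasp_force: 30.0
time_s: 25.25
position: [0.5384, -0.2907, 0.3266]
tcp_rot: [[-0.935, 0.355, 0.001], [0.355, 0.935, 0.0], [-0.001, 0.0, -1.0]]
force: [-0.8, 0.3, -1.5]
opening: 0.999
grasp_force: 0.0
top wand [([0.5369, -0.2916, 0.129], 0.97), ([0.4675, -0.0973, 0.0019], 0.49)]
top wand_grip [([0.5368, -0.2897, 0.1665], 0.89)]
top lug_red_label [([0.6316, -0.0358, 0.0905], 0.71)]
top tally_top [([0.4098, 0.3091, 0.0725], 0.55), ([0.6302, -0.0371, 0.0901], 0.22)]
btn 100 [0.4071 0.3086 0.0676] ((0.4073801338672638, 0.3093208968639374), 0.015206844545900822)
[ 0.5386 -0.291   0.3261] [0.3149 0.5233 0.0265] [  0.0398  -0.0062 -20.7936]
```

View pics/s5.png

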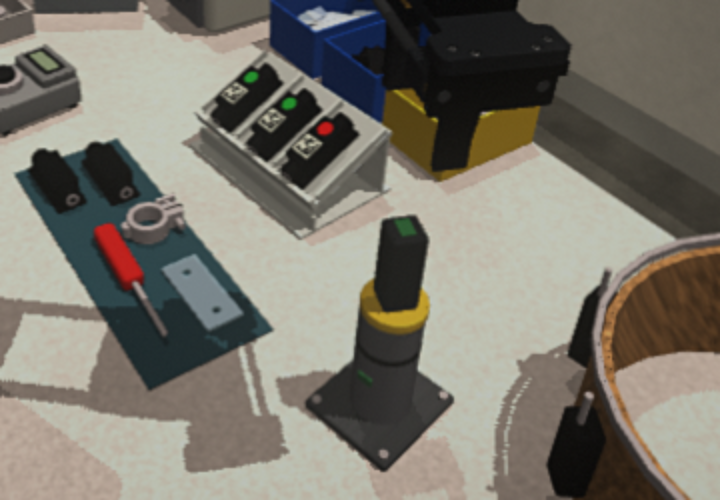

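Side crop: the wand hangs by its collar in the stand at (395,300) and all lugs are in place. Now to the counter with the fingers shut.

```bash
python3 -m jog '[[0.5,0.03,0.05,0,0,0,-3],[0,0.06,0.1,0,0,0,-6],[0,0.09,0.15,0,0,0,-9],[0,0.12,0.2,0,0,0,-12],[0,0.15,0.25,0,0,0,-15],[0,0.18,0.3,0,0,0,-18],[0,0.21,0.35,0,0,0,-20.8],[0,0.24,0.4,0,0,0,-20.8],[0,0.265,0.44,0,0,0,-20.8],[0,0.29,0.48,0,0,0,-20.8],[0,0.315,0.523,0.0265,0,0,-20.8],[0,0.315,0.523,0.0265,0,0,-20.8],[0,0.315,0.523,0.0265,0,0,-20.8],[0,0.315,0.523,0.0265,0,0,-20.8]]'
cat > bt.py <<'E'
from avg import *
p,R,f,_,_=avg(3);print(p,"to touch",R.T@(np.array([.4085,.309,.068+.019])-p),f,bot.read_state()["time_s"])
E
python3 bt.py
python3 - <<'E'
from h import *
a,d=viewer.capture("wrist");P=cloud("wrist",d);cv2.imwrite("pics/w6.png",a)
tips("wrist",["tally_top"])
h=cv2.cvtColor(a,cv2.COLOR_BGR2HSV)
m=(d>0)&(np.hypot(P[...,0]-.409,P[...,1]-.309)<.03)&(h[...,2]<60)&(P[...,2]>.055)&(P[...,2]<.08);q=P[m];print("btn",len(q),q.mean(0),cv2.minEnclosingCircle(q[:,:2].astype(np.float32)))
E
```

```text
time_s: 27.45
position: [0.4308, 0.3086, 0.3008]
tcp_rot: [[-1.0, 0.001, 0.003], [0.001, 1.0, -0.0], [-0.003, -0.0, -1.0]]
force: [0.1, -0.2, 0.6]
opening: 0.003
grasp_force: 0.0
[0.4308 0.3086 0.3008] to touch [0.023  0.0004 0.2137] [-0.2278 -0.0168 -0.2699] 27.6
wrist tally_top [([0.4062, 0.3123, 0.0651], 0.62), ([0.624, 0.0227, 0.0862], 0.51)]
btn 386 [0.4072 0.3131 0.0683] ((0.40863361954689026, 0.311758816242218), 0.015584154054522514)
```

View pics/w6.png

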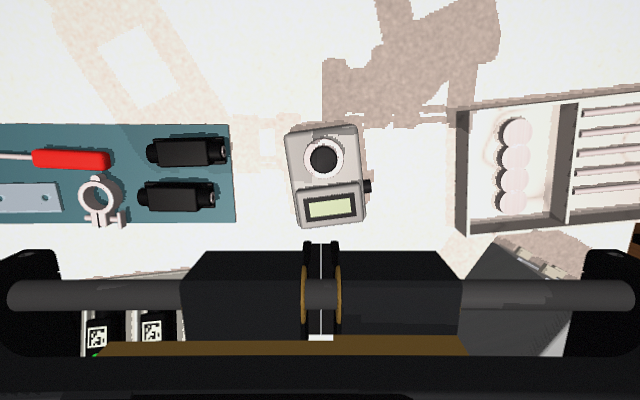

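Wrist view: the black button is at (323,158), which is (0.408,0.310,0.068). I go down onto it.

```bash
python3 -m jog '[[0,0.012,0.001,0.03,0,0,0],[0,0.023,0.0015,0.07,0,0,0],[0,0.023,0.0015,0.11,0,0,0],[0,0.023,0.0015,0.15,0,0,0],[0,0.023,0.0015,0.18,0,0,0],[0,0.023,0.0015,0.2,0,0,0],[0,0.023,0.0015,0.206,0,0,0],[0,0.023,0.0015,0.206,0,0,0],[0,0.023,0.0015,0.206,0,0,0]]' >/dev/null; python3 bt.py; python3 -m jog '[[0,0,0,0.002,0,0,0],[0,0,0,0.005,0,0,0],[0,0,0,0.008,0,0,0],[0,0,0,0.010,0,0,0],[0,0,0,0.010,0,0,0]]'; python3 bt.py
```

```text
[0.4081 0.3112 0.095 ] to touch [-0.0004 -0.0022  0.008 ] [ 0.054  -0.1465 -0.0318] 28.975
time_s: 29.6
position: [0.4074, 0.3109, 0.0841]
tcp_rot: [[-1.0, -0.0, 0.001], [-0.0, 1.0, -0.001], [-0.001, -0.001, -1.0]]
force: [-0.5, -0.3, 2.7]
opening: 0.0
grasp_force: 1.5
[0.4074 0.3109 0.0842] to touch [-0.0011 -0.0019 -0.0028] [-0.2583 -0.3028  2.8091] 29.75
```

```bash
python3 -m jog '[[0,0,0,0.0015,0,0,0],[0,0,0,0.003,0,0,0],[0,0,0,0.004,0,0,0],[0,0,0,0.004,0,0,0]]'>/dev/null; python3 bt.py; python3 -m jog '[[0,0,0,0.0005,0,0,0],[0,0,0,0.001,0,0,0],[0,0,0,0.001,0,0,0]]'>/dev/null; python3 bt.py
```

```text
[0.4075 0.311  0.081 ] to touch [-0.0011 -0.002  -0.006 ] [-2.1678 -1.4162 11.0536] 30.4
[0.4075 0.311  0.0808] to touch [-0.0011 -0.002  -0.0062] [-2.9187 -1.9186 18.3045] 30.925
```

```bash
for i in 1; do python3 -m jog '[[0,0,0,-0.003,0,0,0],[0,0,0,-0.003,0,0,0],[0,0,0,-0.003,0,0,0]]'>/dev/null; python3 bt.py; python3 -m jog '[[0,0,0,-0.001,0,0,0],[0,0,0,-0.001,0,0,0],[0,0,0,-0.001,0,0,0]]'>/dev/null; python3 bt.py;python3 -m jog '[[0,0,0,-0.002,0,0,0],[0,0,0,-0.002,0,0,0],[0,0,0,-0.002,0,0,0]]'>/dev/null; python3 bt.py; done
```

```text
[0.4074 0.311  0.0819] to touch [-0.0011 -0.002  -0.0051] [-1.4247 -0.0084  4.4129] 31.45
[0.4074 0.3109 0.0831] to touch [-0.0011 -0.002  -0.0039] [-0.6145 -0.1957  3.6345] 31.975
[0.4074 0.3109 0.0851] to touch [-0.0011 -0.0019 -0.0019] [-0.4206  0.2569  2.4372] 32.5
```

The force line extrapolates to about 5 N at the stop, so the button was fully down. I retract and check.

```bash
python3 -m jog '[[0,0,0,-0.01,0,0,0],[0,0,0,-0.04,0,0,0],[0,0,0,-0.09,0,0,0],[0,0,0,-0.14,0,0,0],[0,0,0,-0.19,0,0,0],[0,0,0,-0.19,0,0,0],[0,0,0,-0.19,0,0,0],[0,0,0,-0.19,0,0,0]]'
python3 - <<'E'
from h import *
a,d=viewer.capture("side");cv2.imwrite("pics/end.png",cv2.resize(a[130:400,160:560],None,fx=2,fy=2))
b,d=viewer.capture("wrist");P=cloud("wrist",d);h=cv2.cvtColor(b,cv2.COLOR_BGR2HSV)
m=(d>0)&(np.hypot(P[...,0]-.408,P[...,1]-.311)<.014);print(np.median(P[m],0))
E
```

```text
time_s: 33.5
position: [0.4061, 0.3105, 0.2736]
tcp_rot: [[-1.0, -0.0, -0.002], [-0.0, 1.0, -0.002], [0.002, -0.002, -1.0]]
force: [0.4, 0.2, -0.3]
opening: 0.008
grasp_force: 0.0
[0.3995 0.3104 0.2799]
```

View pics/end.png

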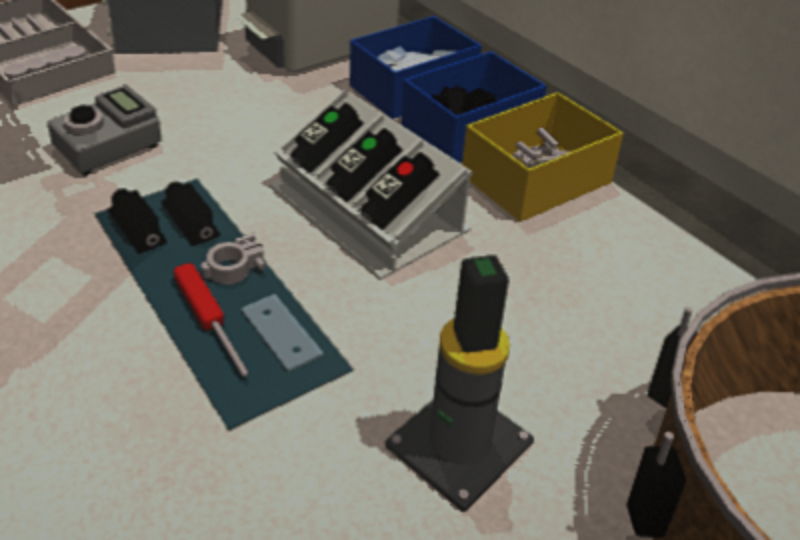

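Final view: the counter's button is up at (82,115), the wand hangs in its stand at (475,340), and the lugs are undisturbed. Handing in.

```bash
python3 -c "
from rig import workorder
print(workorder.hand_in())"
```

```text
the job is handed in; nothing more can be done
None
```

I handed the job in at about 34 s: I held the wand's nose on the red lug's label for over 1.5 s at about 5.8 N, hung the wand back in its stand, then pressed the counter button fully down and let it come up; the rig gave no verdict and there was no readout to confirm the wand read.

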